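# Shunt the red stock carrier to the pick bay

## Task

In the square four-bay tray, bring the red carrier into the pick bay (the one with the yellow corner) by sliding the carriers through the empty bay, never lifting or tipping them. Leave every carrier flat and fully in a bay, let go, and do not disturb the other things on the bench.

Things in the scene. Friction and masses are not known exactly. Their poses are not given: they have to be found in the camera images.
- tray: fixed grey square tray, 220 mm outside, 200 mm inside, walls 20 mm high, floor 6 mm above the bench, no dividers. Four 100 mm bays, 2 x 2, three carriers and one empty bay; a carrier can slide only along tray x or y into the empty bay beside it. Origin: centre of underside, z up, x and y along the walls. Bay centres (+-50, +-50) mm; pick bay (-50, -50): outer walls and floor yellow.
- tray_pick (a point): centre of the pick bay on the tray floor (yellow corner). At the start a blue or green carrier stands here.
- tray_free (a point): centre of the bay diagonally opposite the pick bay, tray (+50, +50) mm, on the floor; it is the empty one at the start.
- tray_left (a point): centre of the bay at tray (-50, +50) mm on the floor, next to both the pick bay and the bay that starts empty; the red carrier starts here or at tray_right.
- tray_right (a point): centre of the bay at tray (+50, -50) mm on the floor, next to both the pick bay and the bay that starts empty; the red carrier starts here or at tray_left.
- red_carrier: red plastic stock carrier, loose (about 0.35 kg), 92 mm square base 22 mm high, 12 mm corner radii; central 24 x 24 mm grip post (black band) from 22 to 70 mm above the underside, faces parallel to the base sides; two cardboard boxes fixed on the deck 5 mm from the post on its +-y sides, tops 30 mm above the underside. Origin: centre of underside, z up.
- blue_carrier: blue plastic stock carrier, loose (about 0.35 kg), same shape and origin as the red one.
- green_carrier: green plastic stock carrier, loose (about 0.35 kg), same shape and origin as the red one.
- carton: bystander: closed cardboard carton 130 x 100 x 70 mm, origin under its centre. Leave alone.
- tape_roll: bystander: amber roll of packing tape, 100 mm across, 48 mm high, origin under its centre. Leave alone.
- parts_bin: bystander: open green bin 160 x 110 x 70 mm, origin under its centre. Leave alone.
- screwdriver: bystander: screwdriver lying on the bench, about 200 mm long. Leave alone.
- jar: bystander: glass jar with white cap, 72 mm across, 100 mm high, origin under its centre. Leave alone.
- scanner: bystander: black and grey hand scanner lying flat, 190 mm long, 46 mm high. Leave alone.

How it is judged:
By the outcome, as a careful person would: the job done as asked, in the order asked, and still so for the second after the job is handed in, with the robot touching nothing.
It also fails if it takes over 50 s, if anything falls off the work surface, if the arm or the gripper's body presses on something with over 40 N, if the wrist force passes 120 N, or if a joint passes its speed limit or range.

## Robot

A 6-joint arm with a two-finger parallel gripper is mounted at the origin on the work surface. World frame = base frame: x ahead of the robot, y to its left, z up, the work surface at z = 0. Lengths are in mm, angles in degrees, forces in N, time in s.
With the tool pointing down it reaches from about 275 to 825 mm from the base axis. Payload 5.2 kg.
Tool frame: the origin (TCP) lies at the very end of the fingers, on their centre line; the grasp point (between the pads) lies 19 mm behind it; z points along the fingers, y is the direction in which the jaws open and shut (so a half turn about z gives the same grasp; the last joint's range is limited). The gripper opens to 93 mm and grips with 3 to 60 N. Pads are 15 mm wide; open, the fingers measure 128 mm over their backs; the gripper's body (75 mm by 188 mm) begins 65 mm behind the grasp point.
Start: joints at [63.094, 14.817, 87.949, -0, 77.235, -11.62], TCP at [144.983, 530.552, 218.653] pointing down, gripper open.
Joint ranges: [-179.93, 179.93], [-52.35, 119.4], [10.71, 147.94], [-69.91, 249.91], [12.55, 155.21], [-178.61, 178.61]. Speed limits (degrees/s): [147.25, 147.25, 180, 180, 180, 180].

## Interface

Orientations are given as [roll, pitch, yaw] about the fixed x, y, z axes, in that order (R = Rz(yaw) Ry(pitch) Rx(roll)).
In Python, from plant import manip gives the robot as it stands.
- The arm moves only by the tool drive_tool, never from a script. Its argument "plan" is a list of rows, each an object of numbers: "fingers": the closure, from -1 (fully open) to 1 (shut), so that 0 is half open; "x", "y", "z": the shift along the world's x, y, z in m; "wx", "wy", "wz": the turn, a rotation vector about the world's x, y, z in rad. A call has exactly 5 rows; each row is the pose to reach, as a shift and turn from the pose measured when the call began; what a row does not reach only later rows make up. A row lasts 1/10 s, in which the tool goes at most 50 mm and 8.59 degrees, less where a joint would pass 70% of its speed; a pose out of reach is approached as far as the arm can. A call with a gripper value outside its range is refused whole. The fingers move at their own pace and stop on an object; "squeeze" is the grip in N (left out, the last holds). Time passes only in rows, so rows that repeat a pose let the fingers close, or fill a call up. It gives the time, the measured TCP pose, the force and the opening at its end, in the units of the state.
- manip.read_state(): the state, without advancing time (a new reading comes with each control period).
- manip.grab_frame(name): name is "scene" or "top"; returns the picture (420x560x3 uint8, red, green, blue); there is no depth.
- manip.camera_model(name): a dict with "intrinsics" (3x3 intrinsics, pixels), "T" (4x4, takes a point from camera to world coordinates). Camera axes: x right, y down, z forward; pixel columns grow to the right and rows downward; lengths in mm; the calibration is good to about 2 mm. A picture is of the moment at which its call begins. camera_model takes no time and is no camera call.
- manip.hand_in(): hands the job in, once; it reports no verdict.
The state is a dict: "time_s": time; "joint_pos": joint angles; "joint_velocities": joint speeds; "joint_efforts": joint torques, N m; "tool_pos": TCP position; "tool_rot": TCP orientation; "ft_force": force on the tool from outside, world axes, zero at the start; "moment": the same for the moment, N m; "gripper_width": finger opening in mm.
Only numpy, scipy, OpenCV 4.12 (cv2) and the standard library are available. Lean on these libraries where they do the work, as an engineer would, in place of code of your own. Each camera call takes 0.05 s, during which the arm holds its last target. There are 200 camera calls.

## Working session

There is one attempt and no reset: what is moved stays moved. The work goes in short steps, Python scripts to look and compute and a tool call to move; the robot and the scene stay as the last step left them, time stands still between calls to the robot, and variables do not carry over. Pictures are saved under pics/ and viewed, about 8 in all and at most 12, crops included, and the job is handed in when it is done.

Besides the shell and the picture viewer there is one more tool, called after ">>>" as name([rows], argument=value, ...), one row to a line, values as JSON. drive_tool: Moves the arm, as the interface text tells. Its arguments: {"type":"object","properties":{"plan":{"type":"array","items":{"type":"object","properties":{"fingers":{"type":"number"},"x":{"type":"number"},"y":{"type":"number"},"z":{"type":"number"},"wx":{"type":"number"},"wy":{"type":"number"},"wz":{"type":"number"}}}},"squeeze":{"type":"number"}},"required":["plan"]}

```bash
mkdir -p pics
python3 - <<'E'
from plant import manip
import cv2
for n in("scene","top"):
    f=manip.grab_frame(n); cv2.imwrite(f"pics/{n}0.png",f[:,:,::-1])
    print(n,manip.camera_model(n))
print(manip.read_state())
E
```

```text
scene {'intrinsics': array([[442.63055469,   0.        , 279.4264355 ],
       [  0.        , 442.63055469, 210.24389339],
       [  0.        ,   0.        ,   1.        ]]), 'T': array([[ 3.38602791e-01,  6.33110540e-01, -6.96074130e-01,
         1.30795158e+03],
       [ 9.40863704e-01, -2.19072956e-01,  2.58423163e-01,
        -2.81911100e+02],
       [ 1.11194113e-02, -7.42413688e-01, -6.69849441e-01,
         8.36679275e+02],
       [ 0.00000000e+00,  0.00000000e+00,  0.00000000e+00,
         1.00000000e+00]])}
top {'intrinsics': array([[479.27378607,   0.        , 283.05198493],
       [  0.        , 479.27378607, 213.47232609],
       [  0.        ,   0.        ,   1.        ]]), 'T': array([[ 1.13040055e-01, -9.66200852e-01,  2.31684830e-01,
         2.15660056e+02],
       [-9.93576528e-01, -1.11156012e-01,  2.12137806e-02,
         3.48523406e+00],
       [ 5.25638894e-03, -2.32594616e-01, -9.72559569e-01,
         1.18495132e+03],
       [ 0.00000000e+00,  0.00000000e+00,  0.00000000e+00,
         1.00000000e+00]])}
{'time_s': 0.1, 'joint_pos': array([ 6.30948180e+01,  1.48554563e+01,  8.80046841e+01, -2.18673828e-03,
        7.72351819e+01, -1.16193397e+01]), 'joint_velocities': array([-0.10932935, -0.04254208, -0.10658652,  0.02730594, -0.00836553,
       -0.0063335 ]), 'joint_efforts': array([ 1.19512002e-03, -4.38207150e+01, -2.84648860e+01,  7.18389102e-02,
        3.62957886e-02, -6.45141881e-06]), 'tool_pos': array([144.75741642, 530.09189522, 217.89820926]), 'tool_rot': array([-1.79906202e+02, -1.71105226e-02,  1.64714629e+02]), 'ft_force': array([0.11810184, 0.08280838, 0.64549632]), 'moment': array([ 0.0492391 , -0.02762728, -0.00401399]), 'gripper_width': 93.17746902620395}
```

View pics/top0.png

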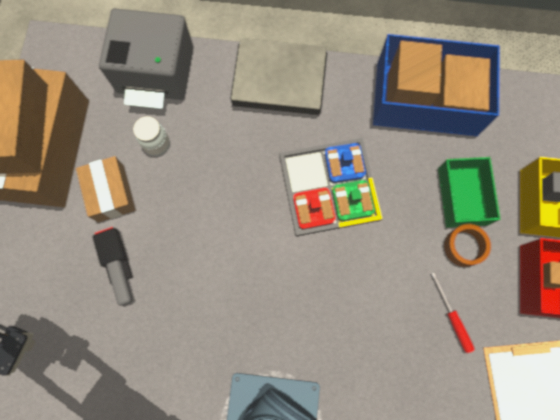

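View pics/scene0.png

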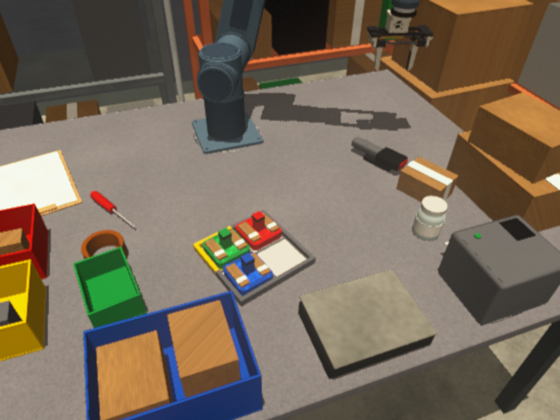

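The top view shows red at (313,207), green in the yellow pick bay at (354,198), blue at (346,160) and the empty bay at (305,172). The plan is blue +y, green +x, then red -y. Next I'll look closer to measure.

Run:
```python
import cv2,numpy as np
t=cv2.imread("pics/top0.png")[135:240,270:390]; s=cv2.imread("pics/scene0.png")[200:305,185:320]
a=cv2.resize(t,None,fx=5,fy=5,interpolation=cv2.INTER_CUBIC)
cv2.imwrite("pics/c1.png",a)
```

```text
(no output)
```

View pics/c1.png

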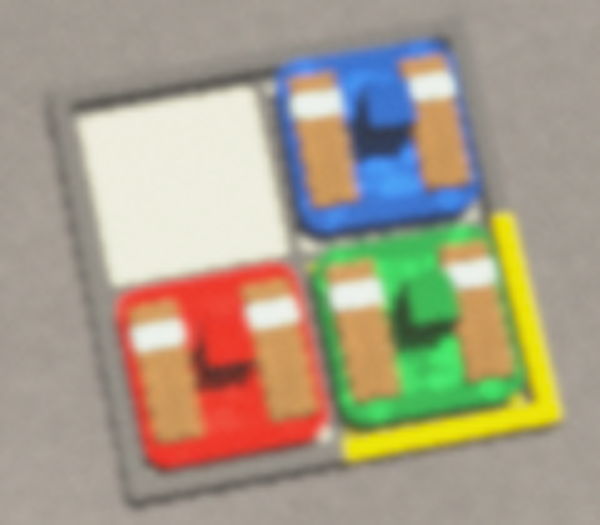

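The crop confirms it: the boxes flank each post along tray y, and the carriers all line up with the tray, which is turned by about 11°. Now I'll compute positions from both views.

```bash
cat > h.py <<'E'
import cv2,numpy as np
from plant import manip
def cast(n,uv,z):
    c=manip.camera_model(n);T=np.array(c["T"]);K=np.array(c["intrinsics"])
    d=T[:3,:3]@np.linalg.solve(K,[uv[0],uv[1],1]);o=T[:3,3]
    return (o+d*(z-o[2])/d[2])[:2]
ROI={"top":(135,245,270,395),"scene":(200,310,185,325)}
HUE={"red":[(0,5),(176,180)],"green":[(50,75)],"blue":[(100,125)],"yellow":[(26,33)]}
def rects(n,img):   # img rgb
    a,b,c,d=ROI[n];h=cv2.cvtColor(np.ascontiguousarray(img[a:b,c:d]),cv2.COLOR_RGB2HSV)
    out={}
    for k,rs in HUE.items():
        m=sum(cv2.inRange(h,(lo,130,60),(hi,255,255)) for lo,hi in rs)
        cs,_=cv2.findContours(m,cv2.RETR_EXTERNAL,cv2.CHAIN_APPROX_NONE)
        p=np.vstack([x for x in cs if len(x)>8]).astype(np.float32)+np.float32([c,a])
        out[k]=p.reshape(-1,2)
    return out
def corners(n,p,z):  # cast hull to plane, min area rect
    w=np.float32([cast(n,q,z) for q in p]);return cv2.minAreaRect(w)
E
python3 - <<'E'
from h import *
for n in("top","scene"):
    img=cv2.imread(f"pics/{n}0.png")[:,:,::-1]
    for k,p in rects(n,img).items():
        print(n,k,[(np.round(r[0],1),np.round(r[1],1),round(r[2],1)) for r in [corners(n,p,17)]])
P=np.array([(52,92),(130,503),(562,418),(462,22)])/5+[270,135]-.4
for z in (0,20,26): print(z,np.round([cast("top",q,z) for q in P],1).tolist())
E
```

```text
top red [(array([517.8, -46. ]), array([94.6, 93.7]), 18.1)]
top green [(array([ 549.3, -142.3]), array([92.1, 92.2]), 17.4)]
top blue [(array([ 647.3, -113.2]), array([93.8, 92.5]), 15.9)]
top yellow [(array([ 544.5, -149.9]), array([111.4, 110.2]), 17.6)]
scene red [(array([506.8, -45.6]), array([117.1, 100.5]), 17.3)]
scene green [(array([ 536.3, -144.4]), array([101.7,  92.6]), 21.2)]
scene blue [(array([ 666.3, -162. ]), array([110.3, 212.3]), 31.2)]
scene yellow [(array([ 542.4, -188.1]), array([ 60.1, 123.7]), 79.4)]
0 [[659.0, 55.7], [445.7, -8.4], [514.4, -221.6], [722.8, -155.1]]
20 [[651.5, 54.8], [441.8, -8.2], [509.3, -217.8], [714.3, -152.4]]
26 [[649.2, 54.6], [440.7, -8.1], [507.8, -216.7], [711.7, -151.6]]
```

>>> drive_tool([
  {"x": 0.25,"y": -0.32,"z": -0.03,"wz": -0.5,"fingers": 0},
  {"x": 0.25,"y": -0.32,"z": -0.03,"wz": -0.5,"fingers": 0},
  {"x": 0.25,"y": -0.32,"z": -0.03,"wz": -0.5,"fingers": 0},
  {"x": 0.25,"y": -0.32,"z": -0.03,"wz": -0.5,"fingers": 0},
  {"x": 0.25,"y": -0.32,"z": -0.03,"wz": -0.5,"fingers": 0},
])

```text
schema error: expected keys fingers, x, y, z, wx, wy, wz
```

>>> drive_tool([
  {"x": 0.25,"y": -0.32,"z": -0.03,"wx": 0,"wy": 0,"wz": -0.5,"fingers": 0},
  {"x": 0.25,"y": -0.32,"z": -0.03,"wx": 0,"wy": 0,"wz": -0.5,"fingers": 0},
  {"x": 0.25,"y": -0.32,"z": -0.03,"wx": 0,"wy": 0,"wz": -0.5,"fingers": 0},
  {"x": 0.25,"y": -0.32,"z": -0.03,"wx": 0,"wy": 0,"wz": -0.5,"fingers": 0},
  {"x": 0.25,"y": -0.32,"z": -0.03,"wx": 0,"wy": 0,"wz": -0.5,"fingers": 0},
])

```text
time_s: 0.6
tool_pos: [298.8, 332.2, 199.5]
tool_rot: [-179.9, -0.0, 136.0]
ft_force: [1.1, -0.2, 0.7]
gripper_width: 57.4
```

>>> drive_tool([
  {"x": 0.348,"y": -0.445,"z": -0.05,"wx": 0,"wy": 0,"wz": -0.5,"fingers": 0},
  {"x": 0.348,"y": -0.445,"z": -0.05,"wx": 0,"wy": 0,"wz": -0.5,"fingers": 0},
  {"x": 0.348,"y": -0.445,"z": -0.05,"wx": 0,"wy": 0,"wz": -0.5,"fingers": 0},
  {"x": 0.348,"y": -0.445,"z": -0.05,"wx": 0,"wy": 0,"wz": -0.5,"fingers": 0},
  {"x": 0.348,"y": -0.445,"z": -0.05,"wx": 0,"wy": 0,"wz": -0.5,"fingers": 0},
])

```text
time_s: 1.1
tool_pos: [452.1, 135.7, 177.4]
tool_rot: [-179.9, -0.0, 107.3]
ft_force: [0.2, 0.8, 0.3]
gripper_width: 46.2
```

>>> drive_tool([
  {"x": 0.192,"y": -0.246,"z": -0.02,"wx": 0,"wy": 0,"wz": 0,"fingers": 0},
  {"x": 0.192,"y": -0.246,"z": -0.02,"wx": 0,"wy": 0,"wz": 0,"fingers": 0},
  {"x": 0.192,"y": -0.246,"z": -0.02,"wx": 0,"wy": 0,"wz": 0,"fingers": 0},
  {"x": 0.192,"y": -0.246,"z": -0.02,"wx": 0,"wy": 0,"wz": 0,"fingers": 0},
  {"x": 0.192,"y": -0.246,"z": -0.02,"wx": 0,"wy": 0,"wz": 0,"fingers": 0},
])

```text
time_s: 1.6
tool_pos: [605.2, -61.2, 160.9]
tool_rot: [-179.9, -0.1, 107.2]
ft_force: [-0.2, -0.3, -0.0]
gripper_width: 46.3
```

>>> drive_tool([
  {"x": 0.042,"y": -0.052,"z": -0.03,"wx": 0,"wy": 0,"wz": 0,"fingers": 0},
  {"x": 0.042,"y": -0.052,"z": -0.03,"wx": 0,"wy": 0,"wz": 0,"fingers": 0},
  {"x": 0.042,"y": -0.052,"z": -0.06,"wx": 0,"wy": 0,"wz": 0,"fingers": 0},
  {"x": 0.042,"y": -0.052,"z": -0.075,"wx": 0,"wy": 0,"wz": 0,"fingers": 0},
  {"x": 0.042,"y": -0.052,"z": -0.075,"wx": 0,"wy": 0,"wz": 0,"fingers": 0},
])

```text
time_s: 2.1
tool_pos: [644.7, -112.2, 82.5]
tool_rot: [-179.5, -0.3, 107.2]
ft_force: [-0.7, -0.4, -0.3]
gripper_width: 46.6
```

Run:
```python
from h import *
print(manip.read_state()["tool_pos"])
for n in("scene","top"):
    f=manip.grab_frame(n)[:,:,::-1];a,b,c,d=(180,320,170,340) if n=="scene" else (110,250,260,400)
    cv2.imwrite(f"pics/{n}1.png",f)
    x=cv2.resize(f[a:b,c:d],(400,400));y=x if n=="scene" else np.hstack([y,x])
cv2.imwrite("pics/c2.png",y)
```

```text
[ 644.68587927 -112.15788831   82.49660611]
```

View pics/c2.png

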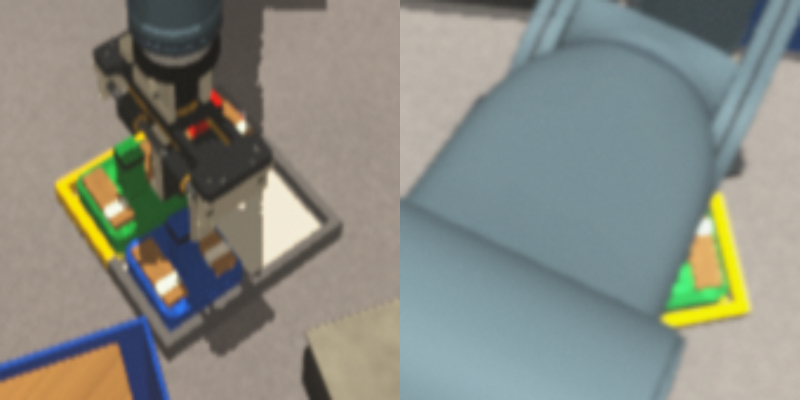

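In the scene crop the fingers straddle the blue post, at about (175,225). The top view is blocked by the arm. Next I'll descend and grip.

>>> drive_tool([
  {"x": 0.002,"y": -0.001,"z": -0.02,"wx": 0,"wy": 0,"wz": 0,"fingers": 0},
  {"x": 0.002,"y": -0.001,"z": -0.03,"wx": 0,"wy": 0,"wz": 0,"fingers": 0},
  {"x": 0.002,"y": -0.001,"z": -0.04,"wx": 0,"wy": 0,"wz": 0,"fingers": 0},
  {"x": 0.002,"y": -0.001,"z": -0.04,"wx": 0,"wy": 0,"wz": 0,"fingers": 0},
  {"x": 0.002,"y": -0.001,"z": -0.04,"wx": 0,"wy": 0,"wz": 0,"fingers": 0},
], squeeze=25)

```text
time_s: 2.7
tool_pos: [649.1, -113.4, 46.5]
tool_rot: [-179.8, -0.1, 107.3]
ft_force: [0.1, 0.0, 0.1]
gripper_width: 46.4
```

>>> drive_tool([
  {"x": 0,"y": 0,"z": 0,"wx": 0,"wy": 0,"wz": 0,"fingers": 1},
  {"x": 0,"y": 0,"z": 0,"wx": 0,"wy": 0,"wz": 0,"fingers": 1},
  {"x": 0,"y": 0,"z": 0,"wx": 0,"wy": 0,"wz": 0,"fingers": 1},
  {"x": 0,"y": 0,"z": 0,"wx": 0,"wy": 0,"wz": 0,"fingers": 1},
  {"x": 0,"y": 0,"z": 0,"wx": 0,"wy": 0,"wz": 0,"fingers": 1},
], squeeze=25)

```text
time_s: 3.2
tool_pos: [647.5, -114.9, 47.3]
tool_rot: [-179.7, -0.0, 107.3]
ft_force: [-7.2, -4.8, 6.3]
gripper_width: 23.6
```

>>> drive_tool([
  {"x": -0.003,"y": 0.009,"z": -0.001,"wx": 0,"wy": 0,"wz": 0,"fingers": 1},
  {"x": -0.006,"y": 0.018,"z": -0.001,"wx": 0,"wy": 0,"wz": 0,"fingers": 1},
  {"x": -0.009,"y": 0.027,"z": -0.001,"wx": 0,"wy": 0,"wz": 0,"fingers": 1},
  {"x": -0.012,"y": 0.036,"z": -0.001,"wx": 0,"wy": 0,"wz": 0,"fingers": 1},
  {"x": -0.015,"y": 0.045,"z": -0.001,"wx": 0,"wy": 0,"wz": 0,"fingers": 1},
])

```text
time_s: 3.7
tool_pos: [633.3, -70.4, 47.2]
tool_rot: [-179.8, 0.1, 107.3]
ft_force: [0.3, -3.7, 2.6]
gripper_width: 23.8
```

>>> drive_tool([
  {"x": -0.004,"y": 0.013,"z": -0.001,"wx": 0,"wy": 0,"wz": 0,"fingers": 1},
  {"x": -0.008,"y": 0.026,"z": -0.001,"wx": 0,"wy": 0,"wz": 0,"fingers": 1},
  {"x": -0.013,"y": 0.039,"z": -0.001,"wx": 0,"wy": 0,"wz": 0,"fingers": 1},
  {"x": -0.017,"y": 0.05,"z": -0.001,"wx": 0,"wy": 0,"wz": 0,"fingers": 1},
  {"x": -0.017,"y": 0.05,"z": -0.001,"wx": 0,"wy": 0,"wz": 0,"fingers": 1},
])

```text
time_s: 4.2
tool_pos: [616.4, -18.2, 47.1]
tool_rot: [-179.9, 0.1, 107.3]
ft_force: [-1.4, 2.2, 7.1]
gripper_width: 23.7
```

>>> drive_tool([
  {"x": 0,"y": 0,"z": 0,"wx": 0,"wy": 0,"wz": 0,"fingers": 1},
  {"x": 0,"y": 0,"z": 0,"wx": 0,"wy": 0,"wz": 0,"fingers": 0.3},
  {"x": 0,"y": 0,"z": 0,"wx": 0,"wy": 0,"wz": 0,"fingers": 0},
  {"x": 0,"y": 0,"z": 0,"wx": 0,"wy": 0,"wz": 0,"fingers": 0},
  {"x": 0,"y": 0,"z": 0,"wx": 0,"wy": 0,"wz": 0,"fingers": 0},
])

```text
time_s: 4.7
tool_pos: [616.1, -18.2, 46.6]
tool_rot: [-179.8, 0.0, 107.3]
ft_force: [-0.2, -0.8, -0.2]
gripper_width: 45.8
```

>>> drive_tool([
  {"x": 0,"y": 0,"z": 0.04,"wx": 0,"wy": 0,"wz": 0,"fingers": 0},
  {"x": 0,"y": 0,"z": 0.055,"wx": 0,"wy": 0,"wz": 0,"fingers": 0},
  {"x": -0.02,"y": -0.04,"z": 0.055,"wx": 0,"wy": 0,"wz": 0,"fingers": 0},
  {"x": -0.04,"y": -0.08,"z": 0.055,"wx": 0,"wy": 0,"wz": 0,"fingers": 0},
  {"x": -0.067,"y": -0.124,"z": 0.055,"wx": 0,"wy": 0,"wz": 0,"fingers": 0},
])

```text
time_s: 5.2
tool_pos: [549.9, -141.6, 101.8]
tool_rot: [-179.9, 0.1, 107.4]
ft_force: [0.4, -1.0, -0.3]
gripper_width: 46.2
```

>>> drive_tool([
  {"x": 0,"y": 0,"z": 0,"wx": 0,"wy": 0,"wz": 0,"fingers": 0},
  {"x": 0,"y": 0,"z": 0,"wx": 0,"wy": 0,"wz": 0,"fingers": 0},
  {"x": 0,"y": 0,"z": 0,"wx": 0,"wy": 0,"wz": 0,"fingers": 0},
  {"x": 0,"y": 0,"z": 0,"wx": 0,"wy": 0,"wz": 0,"fingers": 0},
  {"x": 0,"y": 0,"z": 0,"wx": 0,"wy": 0,"wz": 0,"fingers": 0},
])

```text
time_s: 5.7
tool_pos: [550.4, -140.3, 101.7]
tool_rot: [-179.9, 0.0, 107.5]
ft_force: [-0.0, 0.3, -0.0]
gripper_width: 46.7
```

Check blue's new place and the green alignment.

Run:
```python
from h import *
for n in("scene","top"):
    f=manip.grab_frame(n)[:,:,::-1];a,b,c,d=(190,310,180,320) if n=="scene" else (110,250,260,400)
    cv2.imwrite(f"pics/{n}2.png",f)
    x=cv2.resize(f[a:b,c:d],(400,400));y=x if n=="scene" else np.hstack([y,x])
cv2.imwrite("pics/c3.png",y)
```

```text
(no output)
```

View pics/c3.png

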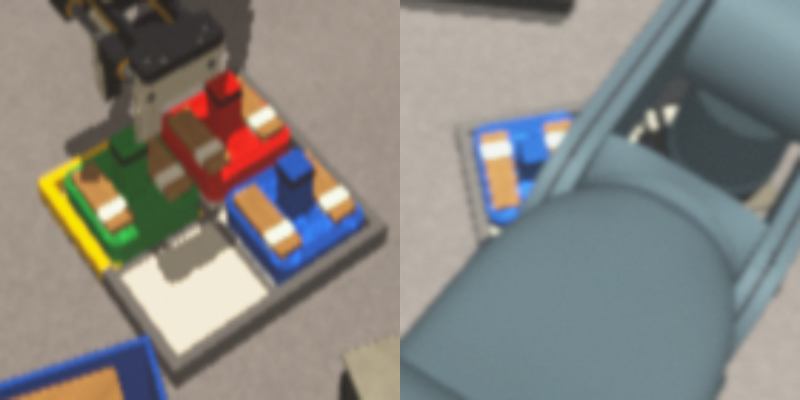

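Blue is flat in the far bay, around (300,220) in the left crop. The bay ahead of green is clear, and the fingers are above the green post. Now green.

>>> drive_tool([
  {"x": -0.001,"y": -0.002,"z": -0.02,"wx": 0,"wy": 0,"wz": 0,"fingers": 0},
  {"x": -0.001,"y": -0.002,"z": -0.04,"wx": 0,"wy": 0,"wz": 0,"fingers": 0},
  {"x": -0.001,"y": -0.002,"z": -0.055,"wx": 0,"wy": 0,"wz": 0,"fingers": 0},
  {"x": -0.001,"y": -0.002,"z": -0.055,"wx": 0,"wy": 0,"wz": 0,"fingers": 0},
  {"x": -0.001,"y": -0.002,"z": -0.055,"wx": 0,"wy": 0,"wz": 0,"fingers": 0},
])

```text
time_s: 6.3
tool_pos: [549.4, -142.3, 46.8]
tool_rot: [-179.8, 0.0, 107.6]
ft_force: [1.0, -0.1, -0.2]
gripper_width: 46.6
```

>>> drive_tool([
  {"x": 0,"y": 0,"z": 0,"wx": 0,"wy": 0,"wz": 0,"fingers": 1},
  {"x": 0,"y": 0,"z": 0,"wx": 0,"wy": 0,"wz": 0,"fingers": 1},
  {"x": 0,"y": 0,"z": 0,"wx": 0,"wy": 0,"wz": 0,"fingers": 1},
  {"x": 0,"y": 0,"z": 0,"wx": 0,"wy": 0,"wz": 0,"fingers": 1},
  {"x": 0,"y": 0,"z": 0,"wx": 0,"wy": 0,"wz": 0,"fingers": 1},
], squeeze=25)

```text
time_s: 6.8
tool_pos: [548.9, -142.7, 47.6]
tool_rot: [-179.8, 0.1, 107.6]
ft_force: [-4.9, -0.9, 4.9]
gripper_width: 23.9
```

>>> drive_tool([
  {"x": 0.009,"y": 0.0025,"z": -0.001,"wx": 0,"wy": 0,"wz": 0,"fingers": 1},
  {"x": 0.018,"y": 0.005,"z": -0.001,"wx": 0,"wy": 0,"wz": 0,"fingers": 1},
  {"x": 0.027,"y": 0.0077,"z": -0.001,"wx": 0,"wy": 0,"wz": 0,"fingers": 1},
  {"x": 0.036,"y": 0.01,"z": -0.001,"wx": 0,"wy": 0,"wz": 0,"fingers": 1},
  {"x": 0.045,"y": 0.013,"z": -0.001,"wx": 0,"wy": 0,"wz": 0,"fingers": 1},
])

```text
time_s: 7.3
tool_pos: [592.4, -130.6, 47.7]
tool_rot: [-179.6, 0.1, 107.6]
ft_force: [-9.1, -3.1, 10.7]
gripper_width: 23.7
```

>>> drive_tool([
  {"x": 0.013,"y": 0.004,"z": 0,"wx": 0,"wy": 0,"wz": 0,"fingers": 1},
  {"x": 0.026,"y": 0.008,"z": 0,"wx": 0,"wy": 0,"wz": 0,"fingers": 1},
  {"x": 0.039,"y": 0.012,"z": 0,"wx": 0,"wy": 0,"wz": 0,"fingers": 1},
  {"x": 0.052,"y": 0.016,"z": 0,"wx": 0,"wy": 0,"wz": 0,"fingers": 1},
  {"x": 0.052,"y": 0.016,"z": 0,"wx": 0,"wy": 0,"wz": 0,"fingers": 1},
])

```text
time_s: 7.8
tool_pos: [645.9, -114.1, 47.6]
tool_rot: [-179.7, 0.1, 107.6]
ft_force: [1.2, 0.7, -0.6]
gripper_width: 23.8
```

>>> drive_tool([
  {"x": 0,"y": 0,"z": 0,"wx": 0,"wy": 0,"wz": 0,"fingers": 1},
  {"x": 0,"y": 0,"z": 0,"wx": 0,"wy": 0,"wz": 0,"fingers": 1},
  {"x": 0,"y": 0,"z": 0,"wx": 0,"wy": 0,"wz": 0,"fingers": 0.3},
  {"x": 0,"y": 0,"z": 0,"wx": 0,"wy": 0,"wz": 0,"fingers": 0},
  {"x": 0,"y": 0,"z": 0,"wx": 0,"wy": 0,"wz": 0,"fingers": 0},
])

```text
time_s: 8.3
tool_pos: [645.6, -114.3, 47.7]
tool_rot: [-179.7, 0.1, 107.6]
ft_force: [0.5, -0.9, -0.5]
gripper_width: 43.1
```

>>> drive_tool([
  {"x": 0,"y": 0,"z": 0.04,"wx": 0,"wy": 0,"wz": 0,"fingers": 0},
  {"x": 0,"y": 0,"z": 0.055,"wx": 0,"wy": 0,"wz": 0,"fingers": 0},
  {"x": -0.04,"y": 0.022,"z": 0.055,"wx": 0,"wy": 0,"wz": 0,"fingers": 0},
  {"x": -0.085,"y": 0.045,"z": 0.055,"wx": 0,"wy": 0,"wz": 0,"fingers": 0},
  {"x": -0.128,"y": 0.068,"z": 0.055,"wx": 0,"wy": 0,"wz": 0,"fingers": 0},
])

```text
time_s: 8.8
tool_pos: [516.4, -45.8, 102.8]
tool_rot: [-179.8, 0.1, 107.5]
ft_force: [-0.4, 0.2, 0.9]
gripper_width: 46.4
```

>>> drive_tool([
  {"x": 0,"y": 0,"z": 0,"wx": 0,"wy": 0,"wz": 0,"fingers": 0},
  {"x": 0,"y": 0,"z": 0,"wx": 0,"wy": 0,"wz": 0,"fingers": 0},
  {"x": 0,"y": 0,"z": 0,"wx": 0,"wy": 0,"wz": 0,"fingers": 0},
  {"x": 0,"y": 0,"z": 0,"wx": 0,"wy": 0,"wz": 0,"fingers": 0},
  {"x": 0,"y": 0,"z": 0,"wx": 0,"wy": 0,"wz": 0,"fingers": 0},
])

```text
time_s: 9.3
tool_pos: [517.6, -46.5, 102.8]
tool_rot: [-179.8, 0.2, 107.5]
ft_force: [-0.7, -0.0, -0.0]
gripper_width: 46.5
```

Run:
```python
from h import *
for n in("scene","top"):
    f=manip.grab_frame(n)[:,:,::-1];a,b,c,d=(190,310,180,320) if n=="scene" else (110,250,260,400)
    cv2.imwrite(f"pics/{n}3.png",f)
    x=cv2.resize(f[a:b,c:d],(400,400));y=x if n=="scene" else np.hstack([y,x])
cv2.imwrite("pics/c4.png",y)
```

```text
(no output)
```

View pics/c4.png

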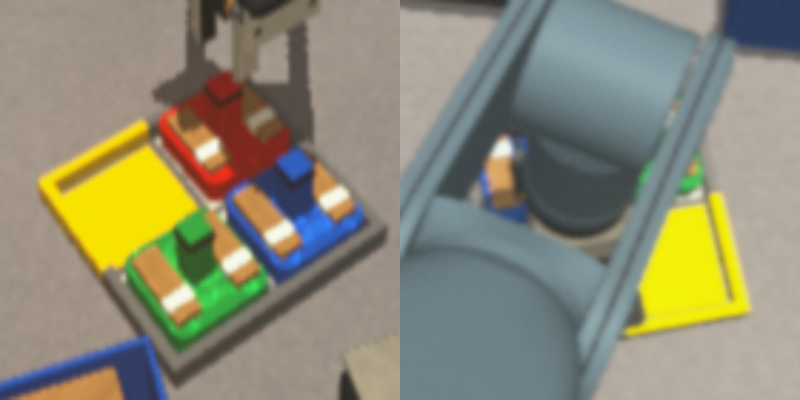

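Green is now in the right bay at (195,275) in the left crop, and the yellow bay is empty and clear. Now red.

>>> drive_tool([
  {"x": 0,"y": 0,"z": -0.02,"wx": 0,"wy": 0,"wz": 0,"fingers": 0},
  {"x": 0,"y": 0,"z": -0.04,"wx": 0,"wy": 0,"wz": 0,"fingers": 0},
  {"x": 0,"y": 0,"z": -0.055,"wx": 0,"wy": 0,"wz": 0,"fingers": 0},
  {"x": 0,"y": 0,"z": -0.055,"wx": 0,"wy": 0,"wz": 0,"fingers": 0},
  {"x": 0,"y": 0,"z": -0.055,"wx": 0,"wy": 0,"wz": 0,"fingers": 0},
])

```text
time_s: 9.9
tool_pos: [517.3, -46.4, 47.5]
tool_rot: [-179.7, 0.1, 107.5]
ft_force: [-0.2, 0.5, 0.0]
gripper_width: 46.0
```

>>> drive_tool([
  {"x": 0,"y": 0,"z": 0,"wx": 0,"wy": 0,"wz": 0,"fingers": 1},
  {"x": 0,"y": 0,"z": 0,"wx": 0,"wy": 0,"wz": 0,"fingers": 1},
  {"x": 0,"y": 0,"z": 0,"wx": 0,"wy": 0,"wz": 0,"fingers": 1},
  {"x": 0,"y": 0,"z": 0,"wx": 0,"wy": 0,"wz": 0,"fingers": 1},
  {"x": 0,"y": 0,"z": 0,"wx": 0,"wy": 0,"wz": 0,"fingers": 1},
], squeeze=25)

```text
time_s: 10.4
tool_pos: [517.2, -46.5, 48.1]
tool_rot: [-179.8, 0.1, 107.5]
ft_force: [-3.0, -0.7, 5.7]
gripper_width: 23.7
```

>>> drive_tool([
  {"x": 0.003,"y": -0.009,"z": -0.001,"wx": 0,"wy": 0,"wz": 0,"fingers": 1},
  {"x": 0.006,"y": -0.018,"z": -0.001,"wx": 0,"wy": 0,"wz": 0,"fingers": 1},
  {"x": 0.009,"y": -0.027,"z": -0.001,"wx": 0,"wy": 0,"wz": 0,"fingers": 1},
  {"x": 0.012,"y": -0.036,"z": -0.001,"wx": 0,"wy": 0,"wz": 0,"fingers": 1},
  {"x": 0.015,"y": -0.045,"z": -0.001,"wx": 0,"wy": 0,"wz": 0,"fingers": 1},
])

```text
time_s: 10.9
tool_pos: [532.2, -89.7, 48.2]
tool_rot: [-179.8, -0.0, 107.5]
ft_force: [-3.1, 8.7, 11.8]
gripper_width: 23.8
```

>>> drive_tool([
  {"x": 0.004,"y": -0.013,"z": 0,"wx": 0,"wy": 0,"wz": 0,"fingers": 1},
  {"x": 0.008,"y": -0.026,"z": 0,"wx": 0,"wy": 0,"wz": 0,"fingers": 1},
  {"x": 0.013,"y": -0.04,"z": 0,"wx": 0,"wy": 0,"wz": 0,"fingers": 1},
  {"x": 0.017,"y": -0.053,"z": 0,"wx": 0,"wy": 0,"wz": 0,"fingers": 1},
  {"x": 0.017,"y": -0.053,"z": 0,"wx": 0,"wy": 0,"wz": 0,"fingers": 1},
])

```text
time_s: 11.4
tool_pos: [550.4, -145.6, 48.2]
tool_rot: [-179.9, 0.1, 107.4]
ft_force: [1.4, -1.8, 0.8]
gripper_width: 23.7
```

>>> drive_tool([
  {"x": 0,"y": 0,"z": 0,"wx": 0,"wy": 0,"wz": 0,"fingers": 1},
  {"x": 0,"y": 0,"z": 0,"wx": 0,"wy": 0,"wz": 0,"fingers": 1},
  {"x": 0,"y": 0,"z": 0,"wx": 0,"wy": 0,"wz": 0,"fingers": 0.3},
  {"x": 0,"y": 0,"z": 0,"wx": 0,"wy": 0,"wz": 0,"fingers": 0},
  {"x": 0,"y": 0,"z": 0,"wx": 0,"wy": 0,"wz": 0,"fingers": 0},
])

```text
time_s: 11.9
tool_pos: [550.2, -145.4, 48.0]
tool_rot: [-179.9, 0.1, 107.4]
ft_force: [-0.6, 0.7, -0.6]
gripper_width: 42.9
```

>>> drive_tool([
  {"x": 0,"y": 0,"z": 0,"wx": 0,"wy": 0,"wz": 0,"fingers": 0},
  {"x": 0,"y": 0,"z": 0.04,"wx": 0,"wy": 0,"wz": 0,"fingers": 0},
  {"x": 0,"y": 0,"z": 0.08,"wx": 0,"wy": 0,"wz": 0,"fingers": 0},
  {"x": 0,"y": 0,"z": 0.12,"wx": 0,"wy": 0,"wz": 0,"fingers": 0},
  {"x": 0,"y": 0.01,"z": 0.15,"wx": 0,"wy": 0,"wz": 0,"fingers": 0},
])

```text
time_s: 12.4
tool_pos: [550.8, -136.3, 200.7]
tool_rot: [-180.0, 0.3, 107.4]
ft_force: [0.4, 0.1, 0.3]
gripper_width: 46.7
```

>>> drive_tool([
  {"x": -0.13,"y": 0.25,"z": 0.03,"wx": 0,"wy": 0,"wz": 0,"fingers": 0},
  {"x": -0.13,"y": 0.25,"z": 0.03,"wx": 0,"wy": 0,"wz": 0,"fingers": 0},
  {"x": -0.13,"y": 0.25,"z": 0.03,"wx": 0,"wy": 0,"wz": 0,"fingers": 0},
  {"x": -0.13,"y": 0.25,"z": 0.03,"wx": 0,"wy": 0,"wz": 0,"fingers": 0},
  {"x": -0.13,"y": 0.25,"z": 0.03,"wx": 0,"wy": 0,"wz": 0,"fingers": 0},
])

```text
time_s: 12.9
tool_pos: [434.4, 86.4, 227.3]
tool_rot: [-180.0, 0.3, 107.4]
ft_force: [0.4, 0.3, 0.7]
gripper_width: 46.6
```

>>> drive_tool([
  {"x": -0.08,"y": 0.23,"z": 0.0,"wx": 0,"wy": 0,"wz": 0,"fingers": 0},
  {"x": -0.08,"y": 0.23,"z": 0.0,"wx": 0,"wy": 0,"wz": 0,"fingers": 0},
  {"x": -0.08,"y": 0.23,"z": 0.0,"wx": 0,"wy": 0,"wz": 0,"fingers": 0},
  {"x": -0.08,"y": 0.23,"z": 0.0,"wx": 0,"wy": 0,"wz": 0,"fingers": 0},
  {"x": -0.08,"y": 0.23,"z": 0.0,"wx": 0,"wy": 0,"wz": 0,"fingers": 0},
])

```text
time_s: 13.4
tool_pos: [353.1, 318.5, 227.5]
tool_rot: [180.0, 0.2, 107.4]
ft_force: [1.6, -0.6, -0.1]
gripper_width: 46.4
```

Run:
```python
from h import *
C=np.array([582.5,-81.6]);a=np.radians(17.4);R=np.array([[np.cos(a),-np.sin(a)],[np.sin(a),np.cos(a)]])
for n in("scene","top"):
    g=manip.grab_frame(n);f=g[:,:,::-1];a,b,c,d=(190,310,180,320) if n=="scene" else (130,250,265,395)
    cv2.imwrite(f"pics/{n}4.png",f)
    x=cv2.resize(f[a:b,c:d],(400,400));y=x if n=="scene" else np.hstack([y,x])
    if n=="top":
        for k,p in rects(n,g).items():
            r=corners(n,p,17);print(k,np.round(r[0],1),np.round(r[1],1),round(r[2],1),"tray:",np.round(R.T@(r[0]-C),1))
cv2.imwrite("pics/c5.png",y)
```

```text
red [ 553.  -143.1] [93.5 86.9] 17.7 tray: [-46.5 -49.9]
green [ 648.6 -111.2] [91.9 88.4] 17.5 tray: [ 54.2 -48. ]
blue [618.4 -14.6] [92.7 87.8] 16.6 tray: [54.3 53.2]
yellow [ 544.4 -150. ] [111.3 109.5] 17.1 tray: [-56.8 -53.9]
```

View pics/c5.png

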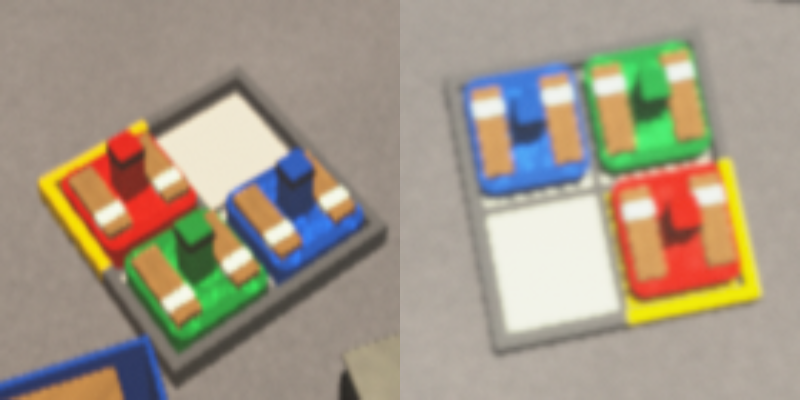

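In the final views red is in the yellow bay at (680,230), green in the right bay at (650,105) and blue in the far bay at (525,130). All three lie flat and clear of the bay lines, so I'm handing in.

```bash
python3 -c "
from plant import manip
print(manip.hand_in())"
```

```text
the job is handed in; nothing more can be done
None
```

The red carrier is now in the pick bay, and I handed the job in at about 13.5 s; no verdict was reported. I gripped each carrier by its post and slid it flat: blue into the empty bay, green out of the pick bay into blue's old bay, then red into the pick bay. I then let go and drew the arm clear.

**Final check:** both views show all three carriers flat, each within its own bay. From the gripper positions at release, every carrier was within about 1.5 mm of its bay centre. Wrist forces at the end of each move stayed below about 13 N.

**Disagreement:** the last top-view colour measurement put centres up to about 4 mm off, mostly towards tray +x. I trust the release positions more. The shaded near sides dropped out of the colour masks (87–88 mm seen instead of 92 mm), which accounts for roughly 2–2.5 mm of the x offset. The rest includes a y difference of about 3 mm for blue, which I put down to camera calibration. Even taking the camera figures at face value, each carrier is still inside its bay.

I did not measure the bystander objects again afterwards. The arm's path stayed well clear of them.

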